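Cover the specimen dishes and stow them at the back of the incubator shelf

ROBOT

A 6-joint arm with a two-finger parallel gripper is mounted at the origin on the work surface. World frame = base frame: x ahead of the robot, y to its left, z up, the work surface at z = 0. Lengths are in mm, angles in degrees, forces in N, time in s.
With the tool pointing down it reaches from about 300 to 875 mm from the base axis. Payload 6.4 kg.
Tool frame: the origin (TCP) lies at the centre of the arm's flange, where the gripper is bolted on; the fingertips stand 173 mm ahead of it and the grasp point (between the pads) lies grip_depth ahead of it (grip_depth is the distance from the TCP to the grasp point, in mm); z points along the fingers, y is the line along which they close (so a half turn about z gives the same grasp; the last joint's range is limited). The gripper opens to 85 mm and grips with 20 to 120 N. Pads are 22 mm wide; open, the fingers measure 114 mm over their backs; the gripper's body (76 mm by 85 mm) begins 54 mm behind the grasp point. The pads swing forward as they close: fully open they stand 13 mm farther back than shut.
Start: joints at [65.185, 10.359, 92.074, -0, 77.567, -11.82], TCP at [129.282, 560.293, 404.688] pointing down, gripper open.
Joint ranges: [-171.53, 171.53], [-51.25, 118.39], [17.06, 147.69], [-65.23, 245.23], [0, 150.52], [-178.68, 178.68]. Speed limits (degrees/s): [147.25, 147.25, 172.46, 180, 180, 180].

INTERFACE

Orientations are given as [roll, pitch, yaw] about the fixed x, y, z axes, in that order (R = Rz(yaw) Ry(pitch) Rx(roll)).
In Python, from station import * gives the robot as it stands.
- The arm moves only by the tool move_arm, never from a script. Its argument "deltas" is a list of rows, each a list of 5 numbers: the shift along the tool's x, y, z in mm, then the turn about the tool's z in rad, then the closure, from -1 (fully open) to 1 (shut). In form: [[dx, dy, dz, spin, gripper], ...]. A call has exactly 10 rows; each row shifts and turns the commanded pose from where the row before left it, along the tool's axes as they then stand; what a row does not reach is not made up. A row lasts 1/10 s, in which the tool goes at most 50 mm and 8.59 degrees, less where a joint would pass 70% of its speed; a pose out of reach is approached as far as the arm can. A call with a gripper value outside its range is refused whole. The fingers move at their own pace and stop on an object; "newtons" is the grip in N (left out, the last holds). Time passes only in rows, so rows that do not move let the fingers close, or fill a call up. It gives the time, the measured TCP pose, the force, the opening and the grip force at its end, in the units of the state.
- get_state(): the state, without advancing time (a new reading comes with each control period).
- grab_frame(name): name is "scene" or "top" or "wrist"; returns a dict with "color" (400x640x3 uint8, red, green, blue), "camera_matrix" (3x3 intrinsics, pixels), "k1" (the pictures are not rectified: a ray, as slopes to the right and down, at radius r is drawn at 1 + k1 r^2 times it, then the intrinsics apply), "rvec" (rotation vector, rad) and "tvec" (3), from world to camera coordinates, as OpenCV has them; the wrist camera has in their place "tool_from_camera" (4x4, takes a point from camera to tool coordinates, whose origin is the TCP and whose axes are the flange's). Camera axes: x right, y down, z forward; pixel columns grow to the right and rows downward; lengths in mm; the calibration is good to about 2 mm. A picture is of the moment at which its call begins: read the wrist's pose just before it. There is no depth.
- close_job(): hands the job in; it is judged then, once.
The state is a dict: "t": time; "q": joint angles; "joint_vel": joint speeds; "joint_torque": joint torques, N m; "eef_pos": TCP position; "tool_rot": TCP orientation; "wrist_force": force on the tool from outside, world axes, zero at the start; "wrist_torque": the same for the moment, N m; "grip_width": finger opening in mm; "grasp_force": force on a finger pad.
Only numpy, scipy, OpenCV 4.12 (cv2) and the standard library are available. Lean on these libraries where they do the work, as an engineer would, in place of code of your own. Each camera call takes 0.05 s, during which the arm holds its last target. There are 200 camera calls.

TASK

Two open glass dishes and three glass lids stand on the steel incubator shelf: set on each dish the lid that fits it, putting it down rather than dropping it. Then slide both covered dishes back along the shelf until they touch its rear lip, the one farthest from you; the specimens are only laid in, so keep the dishes flat on the shelf, never lift or tip them, and do not send a dish back before it is covered. Leave the third lid (its dish is still under the microscope), the well plate and the wash bottle where they are.

Things in the scene. Friction and masses are not known exactly. Their poses are not given: they have to be found in the camera images.
- shelf: Perforated stainless shelf, fixed on the bench, 300 mm (x, front to back) by 560 mm (y). Origin: under its centre, on the bench. Its floor is 8 mm above the origin. Its own x axis points from the open front edge to the rear lip; the lips at the back and both sides are 3 mm thick and stand 20 mm above the floor. It may be turned a little about the vertical.
- back_lip (a point): Middle of the inner face of the rear lip, at floor height (147 mm along the shelf's x from its centre); the face runs along the shelf's y. Its axes are the shelf's.
- dish_large: Open round glass dish, 54 mm outside diameter, 20 mm high, wall 2 mm, about 55 g. Origin: centre of its underside; z up.
- dish_small: Open round glass dish, 34 mm outside diameter, 20 mm high, wall 2 mm, about 30 g. Origin: centre of its underside; z up.
- lid_large: Lid of dish_large: round glass cap, open below, 62 mm outside diameter, 58 mm inside, 14 mm high with a flat top 2 mm thick, about 40 g. Origin: centre of its lower (open) edge; z up. Seated on its dish, its origin is 8 mm above the dish's origin, with 2 mm play all round. It then overhangs the dish.
- lid_small: Lid of dish_small: the same shape, 42 mm outside diameter, 38 mm inside, 14 mm high, about 22 g. Origin as for lid_large; seated, 8 mm above its dish's origin, with 2 mm play all round.
- lid_spare: The third lid, not to be used: the same shape, 52 mm outside diameter, 14 mm high. Origin: centre of its lower edge.
- well_plate: Bystander: six-well culture plate with its lid, 127 mm (x) by 85 mm (y), 20 mm high, on the shelf at the left rear. Origin: centre of its underside.
- wash_bottle: Bystander: white bottle, 64 mm diameter, 170 mm high, on the bench at the right of the shelf. Origin: centre of its underside.
There are look-alikes about, which are no part of the job. What is shaped like the lid_small but blue is not meant. Leave any purple look-alike of the lid_large alone.

How it is judged (in metres and radians):
On the way, in this order (a step that is already met when the one before it is completed fails the run):
1. both dishes wear the lids that fit them (horizontal distance between lid_large and dish_large below 0.0035 m and z of lid_large in the frame of dish_large between 0.006 and 0.01 m and angle between the z axis of lid_large and the z axis of dish_large, either way round below 0.08 rad and horizontal distance between lid_small and dish_small below 0.0035 m and z of lid_small in the frame of dish_small between 0.006 and 0.01 m and angle between the z axis of lid_small and the z axis of dish_small, either way round below 0.08 rad), for 0.2 s.
2. both covered dishes have been slid back against the rear lip (all of step 1 and x of lid_large in the frame of back_lip above -0.035 m and x of dish_large in the frame of back_lip above -0.0385 m and x of lid_small in the frame of back_lip above -0.025 m and x of dish_small in the frame of back_lip above -0.0285 m), for 0.2 s.
At the end, for the whole second after the job is handed in: Each of the two dishes wears its own lid, fully down and level (lid and dish centred within 3.5 mm, lid 8 mm above the dish's underside within 2 mm), and stands flat and at rest on the shelf with its lid within 4 mm of the rear lip's inner face (all of step 2 and z of each of dish_large, dish_small in the frame of shelf below 0.01 m and angle between each of dish_large, dish_small's own z axis and vertical below 0.06 rad and linear speed of each of dish_large, lid_large, dish_small, lid_small below 0.01 m/s); the robot touches nothing.
It fails at once if a dish is lifted more than 6 mm off the shelf or tipped by more than 0.2 rad (z of any of dish_large, dish_small in the frame of shelf above 0.014 m or angle between any of dish_large, dish_small's own z axis and vertical above 0.2 rad).
It fails at once if a dish comes within 30 mm of the rear lip without its lid on ((x of dish_large in the frame of back_lip above -0.061 m and not (horizontal distance between lid_large and dish_large below 0.0035 m and z of lid_large in the frame of dish_large below 0.011 m)) or (x of dish_small in the frame of back_lip above -0.051 m and not (horizontal distance between lid_small and dish_small below 0.0035 m and z of lid_small in the frame of dish_small below 0.011 m))).
It fails at once if a lid is dropped (falls free at more than 0.45 m/s, about 10 mm) ((linear speed of lid_large above 0.45 m/s and contact force between lid_large and the fingers below 0.05 N) or (linear speed of lid_small above 0.45 m/s and contact force between lid_small and the fingers below 0.05 N)).
It fails at once if the third lid is moved by more than 20 mm, the well plate by more than 15 mm or the wash bottle by more than 30 mm (distance of lid_spare from where it was at the start of the episode above 0.02 m or distance of well_plate from where it was at the start of the episode above 0.015 m or distance of wash_bottle from where it was at the start of the episode above 0.03 m).
It also fails if it takes over 64 s, if anything falls off the work surface, if the arm or the gripper's body presses on something with over 40 N, if the wrist force passes 120 N, or if a joint passes its speed limit or range.

## Working session

There is one attempt and no reset: what is moved stays moved. The work goes in short steps, Python scripts to look and compute and a tool call to move; the robot and the scene stay as the last step left them, time stands still between calls to the robot, and variables do not carry over. Pictures are saved under pics/ and viewed, at most 14 in all, crops included, and the job is handed in when it is done.

Besides the shell and the picture viewer there is one more tool, called after "Call:" as name(argument=value, ...) on one line, values as JSON. move_arm: Moves the arm, as the interface text tells. Its arguments: {"type":"object","properties":{"deltas":{"type":"array"},"newtons":{"type":"number"}},"required":["deltas"]}

```bash
mkdir -p pics; ls
python3 - <<'E'
from station import *
import cv2
s=get_state(); print({k:s[k] for k in('t','eef_pos','tool_rot','grip_width','q')})
for n in('top','scene'):
    f=grab_frame(n); cv2.imwrite(f'pics/{n}0.png',f['color'][:,:,::-1]); print(n,f['camera_matrix'],f['k1'],f['rvec'],f['tvec'])
f=grab_frame('wrist');print(f['tool_from_camera'],f['camera_matrix'],f['k1'])
E
```

```text
pics
{'t': 0.0, 'eef_pos': array([129.15789498, 560.04280125, 403.78452178]), 'tool_rot': array([-1.79900654e+02, -2.26936333e-02,  1.67005077e+02]), 'grip_width': 85.64840194393763, 'q': array([ 6.51857165e+01,  1.04014788e+01,  9.21320637e+01,  1.90842666e-03,
        7.75683458e+01, -1.18197924e+01])}
top [[451.10323385   0.         314.82843007]
 [  0.         451.10323385 192.88468304]
 [  0.           0.           1.        ]] -0.06520748822820897 [ 2.1829724  -2.12097954  0.19433162] [-106.47605269  497.18700508  985.71924016]
scene [[436.18978507   0.         322.14414256]
 [  0.         436.18978507 195.90851373]
 [  0.           0.           1.        ]] 0.017140075468797124 [ 1.19296081  2.20518056 -1.0478844 ] [ 353.57164214 -189.73998034 1459.64120753]
[[ 1.48113858e-03 -9.52370193e-01 -3.04940685e-01  7.74588408e+01]
 [ 9.99998343e-01  1.73332209e-03 -5.56266099e-04 -7.92982049e-01]
 [ 1.05833168e-03 -3.04939355e-01  9.52371183e-01  3.00387788e+01]
 [ 0.00000000e+00  0.00000000e+00  0.00000000e+00  1.00000000e+00]] [[287.91399291   0.         323.30275199]
 [  0.         287.91399291 203.55016309]
 [  0.           0.           1.        ]] -0.054003954703628954
```

View pics/top0.png

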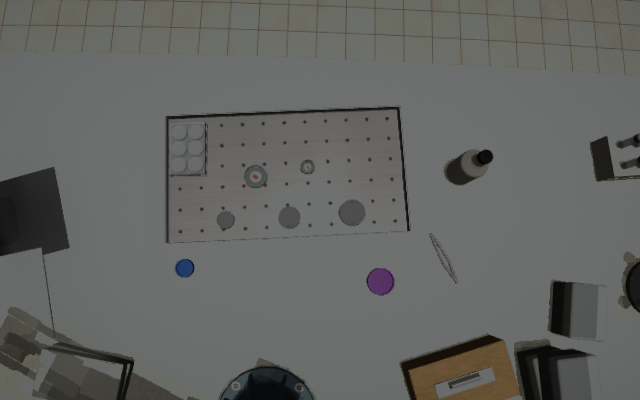

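View pics/scene0.png

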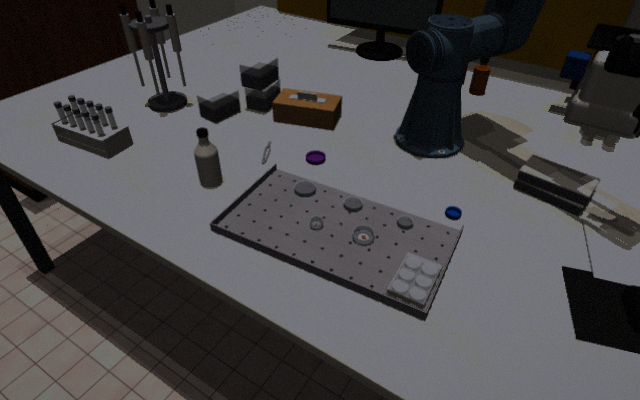

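The top view shows the shelf with corners near (167,117), (399,107), (409,230) and (167,242). The lids are at (226,219), (290,217) and (352,212), and the dishes at (256,176) and (307,167). The blue (185,268) and purple (380,281) look-alikes are on the bench. The scene view shows the same layout.

```bash
cat > h.py <<'E'
import numpy as np, cv2
from station import *
from scipy.spatial.transform import Rotation as Ro
def undist(f,px):
    k=f['k1']; D=np.array([k,0,0,0,0.])
    return cv2.undistortPoints(np.array(px,float).reshape(-1,1,2),f['camera_matrix'],D).reshape(-1,2)
def pose(f,s=None):
    if 'rvec' in f:
        R=cv2.Rodrigues(np.array(f['rvec'],float))[0].T; return R,-R@np.array(f['tvec'],float).ravel()
    T=f['tool_from_camera']; R=Ro.from_euler('xyz',s['tool_rot'],degrees=True).as_matrix()
    return R@T[:3,:3], R@T[:3,3]+s['eef_pos']
def world(f,px,z,s=None):
    R,c=pose(f,s); d=np.c_[undist(f,px),np.ones(len(px))]@R.T
    return c+d*((z-c[2])/d[:,2])[:,None]
def proj(f,P,s=None):
    R,c=pose(f,s); p=(np.array(P,float)-c)@R; u=p[:,:2]/p[:,2:]
    u=u*(1+f['k1']*(u**2).sum(1))[:,None]
    return u@f['camera_matrix'][:2,:2].T+f['camera_matrix'][:2,2]
def rectify(f,x0,x1,y0,y1,z,res,s=None):
    "top-down map at height z: rows = x decreasing, cols = y decreasing; res px/mm"
    xs=np.arange(x1,x0,-1/res); ys=np.arange(y1,y0,-1/res)
    X,Y=np.meshgrid(xs,ys,indexing='ij'); p=proj(f,np.c_[X.ravel(),Y.ravel(),np.full(X.size,z)],s).astype(np.float32)
    return cv2.remap(f['color'],p[:,0].reshape(X.shape),p[:,1].reshape(X.shape),cv2.INTER_CUBIC)[:,:,::-1]
E
python3 - <<'E'
from h import *
f=grab_frame('top')
np.set_printoptions(precision=1,suppress=True)
print('corners z28',world(f,[(167,117),(399,107),(409,230),(167,242)],28)[:,:2])
print('lids z22',world(f,[(226,219),(290,217),(352,212)],22)[:,:2])
print('dish z28',world(f,[(256,176),(307,167)],28)[:,:2])
im=rectify(f,370,720,-190,410,22,1.3); cv2.imwrite('pics/rect.png',cv2.convertScaleAbs(im,alpha=1.6))
E
```

```text
corners z28 [[ 672.5  261.7]
 [ 716.3 -288.4]
 [ 422.5 -310.5]
 [ 379.3  238.6]]
lids z22 [[ 436.1  109. ]
 [ 445.2  -37.1]
 [ 460.9 -179.4]]
dish z28 [[537.2  44.5]
 [562.1 -72.6]]
```

View pics/rect.png

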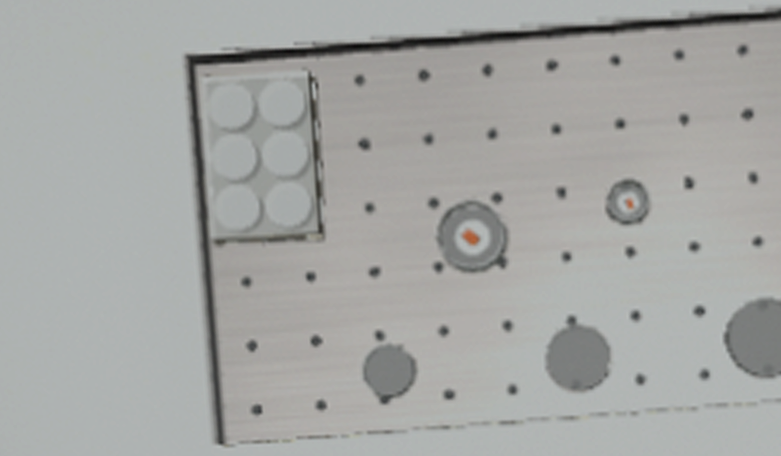

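Shelf yaw is about +4.5°. In the rectified map the lids are at about (436,109), (445,-37) and (461,-179), which fits the 42/52/62 mm sizes. The dishes are at about (537,44) and (562,-73). I'm moving over the small lid for a close look.

Call:
move_arm(deltas=[[0,0,0,-0.102,-1],[0,0,0,-0.102,-1],[0,0,0,-0.101,-1],[-20,-35,0,0,-1],[-20,-35,0,0,-1],[-20,-35,0,0,-1],[-20,-35,0,0,-1],[-20,-35,0,0,-1],[-20,-35,0,0,-1],[-20,-35,0,0,-1]], newtons=20)

```text
t: 1.2
eef_pos: [288.4, 325.5, 404.7]
tool_rot: [180.0, 0.0, -175.5]
wrist_force: [1.1, 0.1, 0.3]
grip_width: 85.4
grasp_force: 0.0
```

Call:
move_arm(deltas=[[-22,-38,20,0,-1],[-22,-38,20,0,-1],[-22,-38,20,0,-1],[-22,-38,20,0,-1],[-22,-38,20,0,-1],[-21,-39,20,0,-1],[0,0,20,0,-1],[0,0,4,0,-1],[0,0,0,0,-1],[0,0,0,0,-1]])

```text
t: 2.2
eef_pos: [436.4, 109.7, 261.4]
tool_rot: [180.0, 0.0, -175.4]
wrist_force: [-0.6, -0.3, -0.6]
grip_width: 85.4
grasp_force: 0.0
```

```bash
cat >> h.py <<'E'
np.set_printoptions(precision=2,suppress=True)
def fit(f,s,c,rad,z,res=4,tol=4,polar='any'):
    "robust circle centre near c (x,y) of radius rad at height z: best radial-gradient score over a grid of centres and radii"
    m=rad+12; im=rectify(f,c[0]-m,c[0]+m,c[1]-m,c[1]+m,z,res,s)
    g=cv2.GaussianBlur(cv2.cvtColor(im,cv2.COLOR_BGR2GRAY).astype(np.float32),(0,0),1.2)
    gx,gy=cv2.Sobel(g,cv2.CV_32F,1,0),cv2.Sobel(g,cv2.CV_32F,0,1)
    a=np.linspace(0,2*np.pi,240,endpoint=False); ca,sa=np.cos(a),np.sin(a); best=(-1,)
    o=m*res
    for r in np.arange(rad-1,rad+1.01,.5):
      for dx in np.arange(-10,10.1,.5):
        for dy in np.arange(-10,10.1,.5):
          u=np.clip(o-dy*res+r*res*ca,0,g.shape[1]-1).astype(int); v=np.clip(o-dx*res+r*res*sa,0,g.shape[0]-1).astype(int)
          sc=np.minimum(np.abs(gx[v,u]*ca+gy[v,u]*sa),40).mean()
          if sc>best[0]: best=(sc,c[0]+dx,c[1]+dy,r)
    return np.array(best),im
def tooldelta(s,p):
    R=Ro.from_euler('xyz',s['tool_rot'],degrees=True).as_matrix(); return R.T@(np.array(p)-s['eef_pos'])
E
python3 - <<'E'
from h import *
import station; print([n for n in dir(station) if not n.startswith('_')])
s=get_state(); f=grab_frame('wrist'); print(s['t'],s['eef_pos'],s['tool_rot'],s['wrist_force'])
cv2.imwrite('pics/w1.png',f['color'][:,:,::-1])
for c in [(436,109)]:
    b,im=fit(f,s,c,21,22); print(b)
E
```

```text
['PlanningError', 'close_job', 'get_state', 'grab_frame', 'grip_depth']
2.2 [436.4  109.65 261.42] [ 180.      0.04 -175.44] [-0.56 -0.35 -0.62]
[ 40.  436.5 111.   21. ]
```

View pics/w1.png

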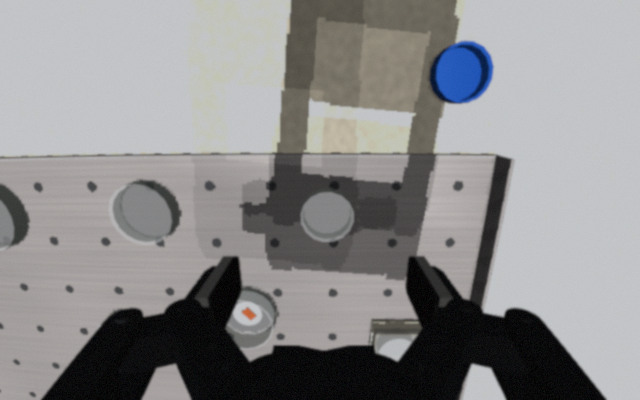

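The wrist view shows the small lid at about (327,213), grey and clear, with the spare at (145,211) and the large dish behind the left finger. The open fingertips are near row 260, about 158 mm ahead of the TCP.

Call:
move_arm(deltas=[[0,1.2,12,0,-1],[0,0,15,0,-1],[0,0,15,0,-1],[0,0,15,0,-1],[0,0,12,0,-1],[0,0,8,0,-1],[0,0,3,0,-1],[0,0,0,0,-0.3],[0,0,0,0,0.3],[0,0,0,0,0.3]], newtons=20)

```text
t: 3.35
eef_pos: [436.8, 110.1, 181.2]
tool_rot: [-180.0, 0.1, -175.5]
wrist_force: [0.5, 0.8, 0.2]
grip_width: 43.8
grasp_force: 0.2
```

Call:
move_arm(deltas=[[0,0,0,0,0.4],[0,0,0,0,0.6],[0,0,0,0,0.8],[0,0,0,0,1],[0,0,0,0,1],[0,0,0,0,1],[0,0,0,0,1],[0,0,0,0,1],[0,0,0,0,1],[0,0,0,0,1]])

```text
t: 4.35
eef_pos: [436.8, 110.1, 181.4]
tool_rot: [-180.0, 0.1, -175.5]
wrist_force: [-1.5, 0.4, 5.4]
grip_width: 40.9
grasp_force: 20.0
```

Call:
move_arm(deltas=[[0,0,-3,0,1],[0,0,-10,0,1],[0,0,-20,0,1],[0,0,-27,0,1],[-26,-32,0,0,1],[-26,-33,0,0,1],[-26,-32,0,0,1],[-26,-33,0,0,1],[-26,-33,0,0,1],[-26,-32,0,0,1]])

```text
t: 5.35
eef_pos: [608.1, -73.6, 241.4]
tool_rot: [-180.0, 0.0, -175.5]
wrist_force: [0.7, 0.7, 0.5]
grip_width: 41.0
grasp_force: 20.4
```

Call:
move_arm(deltas=[[0,0,0,0,1],[0,0,0,0,1],[0,0,0,0,1],[0,0,0,0,1],[0,0,0,0,1],[0,0,0,0,1],[0,0,0,0,1],[0,0,0,0,1],[0,0,0,0,1],[0,0,0,0,1]])

```text
t: 6.35
eef_pos: [607.2, -72.1, 240.7]
tool_rot: [-180.0, 0.0, -175.5]
wrist_force: [-0.2, 0.4, -0.8]
grip_width: 40.9
grasp_force: 20.4
```

Run:
```python
from h import *
s=get_state(); f=grab_frame('wrist'); print(s['t'],s['eef_pos'],s['tool_rot'],s['wrist_force'],s['grip_width'])
cv2.imwrite('pics/w2.png',f['color'][:,:,::-1])
for r in (17,15): print(fit(f,s,(563,-72.6),r,28)[0])
e=s['eef_pos']
b,im=fit(f,s,e[:2],21,82); print('lid',b,tooldelta(s,(b[1],b[2],82)))
```

```text
6.35 [607.16 -72.13 240.69] [-180.      0.   -175.52] [-0.23  0.38 -0.8 ] 40.931922628373805
[ 73.46 567.5  -74.6   17.  ]
[ 70.66 566.5  -75.6   16.  ]
lid [ 80.38 607.16 -73.13  21.  ] [  0.08  -1.   158.69]
```

View pics/w2.png

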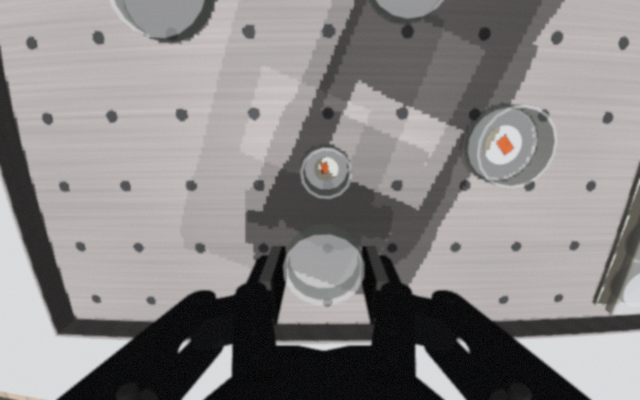

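The picture shows the held lid centred between the fingers at (325,268) and the small dish at (326,172). The large dish is at (511,145). The wrist and top measurements of the small dish differ by 4 mm, so I'll compare overlays.

Run:
```python
from h import *
s=get_state(); f=grab_frame('wrist'); t=grab_frame('top')
def panel(f,s,cen,R,z,zb,c0,m=40,res=7):
    im=rectify(f,c0[0]-m,c0[0]+m,c0[1]-m,c0[1]+m,z,res,s); return im
c0=(564,-73); P=[]
for F,S in((f,s),(t,None)):
    im=cv2.convertScaleAbs(rectify(F,c0[0]-28,c0[0]+28,c0[1]-28,c0[1]+28,28,7,S),alpha=1.3)
    P.append(im)
    for k in range(-20,21,10): # ticks each 10mm
        cv2.line(im,(0,int((28-k)*7)),(8,int((28-k)*7)),(0,0,255),1); cv2.line(im,(int((28-k)*7),0),(int((28-k)*7),8),(0,0,255),1)
    R,c=pose(F,S); print('cam',c)
cv2.imwrite('pics/cmp.png',np.hstack(P))
# hole pattern check: holes (z=8) located in both
def holes(F,S,c0,m=45):
    im=rectify(F,c0[0]-m,c0[0]+m,c0[1]-m,c0[1]+m,8,4,S); g=cv2.GaussianBlur(cv2.cvtColor(im,cv2.COLOR_BGR2GRAY),(0,0),3)
    bh=cv2.morphologyEx(g,cv2.MORPH_BLACKHAT,np.ones((41,41)))
    n,l,st,ce=cv2.connectedComponentsWithStats((bh>25).astype(np.uint8))
    return [(c0[0]+m-ce[i][1]/4,c0[1]+m-ce[i][0]/4,st[i][4]) for i in range(1,n) if 30<st[i][4]<800]
for F,S in((f,s),(t,None)): print(np.array(holes(F,S,(545,-70))))
```

```text
cam [529.73 -79.1  210.61]
cam [ 341.35  -68.65 1053.06]
[[ 588.23  -25.95  135.  ]
 [ 588.69  -63.37  304.  ]
 [ 588.73  -84.95  288.  ]
 [ 588.31 -113.66  145.  ]
 [ 576.05  -25.82  164.  ]
 [ 577.47  -53.15  189.  ]
 [ 565.14  -59.73   52.  ]
 [ 553.98  -66.91  598.  ]
 [ 531.7   -69.88   32.  ]
 [ 530.11  -76.39  613.  ]]
[]
```

View pics/cmp.png

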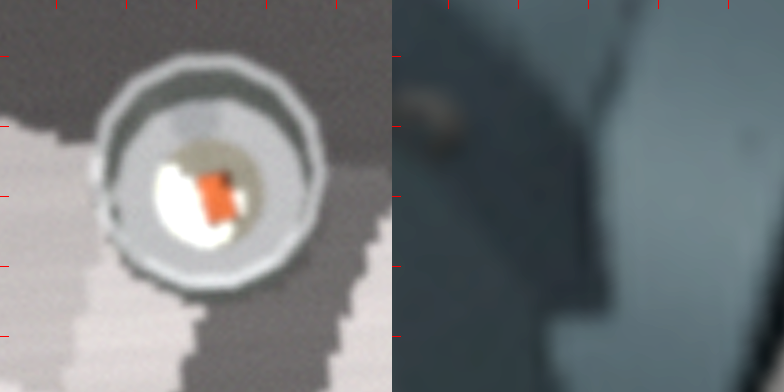

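The wrist overlay shows a clean rim: columns 97–327, rows 53–291, centre (212,172), giving (567.4, -75.2). The top-camera value came from the dish's base, and the 4.2 mm parallax explains the difference. I'm lowering the lid next to the dish, still above its rim, for a relative measurement.

Call:
move_arm(deltas=[[0,-0.9,8,0,1],[0,-1,10,0,1],[0,0,10,0,1],[0,0,5,0,1],[0,0,0,0,1],[0,0,0,0,1],[0,0,0,0,1],[0,0,0,0,1],[0,0,0,0,1],[0,0,0,0,1]])

```text
t: 7.5
eef_pos: [607.4, -74.0, 208.0]
tool_rot: [-180.0, 0.0, -175.5]
wrist_force: [0.5, 0.2, -0.6]
grip_width: 40.8
grasp_force: 20.4
```

Run:
```python
from h import *
s=get_state(); f=grab_frame('wrist'); print(s['t'],s['eef_pos'],s['tool_rot'],s['wrist_force'],s['grip_width'])
for r in (17,15): print(fit(f,s,(567.3,-75),r,28)[0])
e=s['eef_pos']
for z in (49,):
    b,im=fit(f,s,e[:2],21,z); print('lid',b,tooldelta(s,(b[1],b[2],z)))
P=[cv2.convertScaleAbs(rectify(f,c[0]-28,c[0]+28,c[1]-28,c[1]+28,z,7,s),alpha=1.3) for c,z in(((567.3,-75),28),(e[:2],49))]
for im in P: cv2.circle(im,(196,196),int(7*(17 if im is P[0] else 21)),(0,0,255),1)
cv2.imwrite('pics/cmp2.png',np.hstack(P))
```

```text
7.5 [607.38 -74.02 207.97] [-179.99    0.02 -175.52] [ 0.54  0.19 -0.57] 40.82290762400085
[ 89.04 567.3  -74.5   17.  ]
[ 84.85 566.3  -75.5   16.  ]
lid [ 90.29 606.88 -75.02  20.5 ] [  0.64  -0.93 158.97]
```

View pics/cmp2.png

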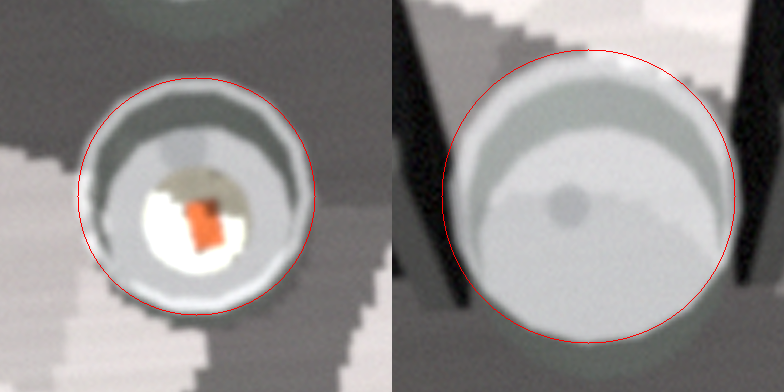

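Call:
move_arm(deltas=[[8,0.6,0,0,1],[12,0.9,0,0,1],[12,0.9,0,0,1],[7.8,0.5,0,0,1],[0,0,0,0,1],[0,0,4,0,1],[0,0,3,0,1],[0,0,3,0,1],[0,0,0,0,1],[0,0,0,0,1]])

```text
t: 8.55
eef_pos: [567.5, -74.2, 197.4]
tool_rot: [180.0, -0.0, -175.5]
wrist_force: [-0.2, 0.6, -0.8]
grip_width: 41.1
grasp_force: 20.4
```

Call:
move_arm(deltas=[[0,0,2,0,1],[0,0,2,0,1],[0,0,2,0,1],[0,0,1.5,0,1],[0,0,1,0,1],[0,0,0,0,1],[0,0,0,0,1],[0,0,0,0,1],[0,0,0,0,1],[0,0,0,0,1]])

```text
t: 9.55
eef_pos: [567.4, -74.2, 189.4]
tool_rot: [180.0, -0.0, -175.5]
wrist_force: [-1.8, 1.1, 4.4]
grip_width: 40.9
grasp_force: 20.8
```

Call:
move_arm(deltas=[[0,0,0,0,-0.1],[0,0,0,0,-0.2],[0,0,0,0,-0.25],[0,0,0,0,-0.3],[0,0,0,0,-0.3],[0,0,0,0,-0.3],[0,0,0,0,-0.3],[0,0,0,0,-0.3],[0,0,0,0,-0.3],[0,0,0,0,-0.3]])

```text
t: 10.55
eef_pos: [567.4, -74.2, 189.2]
tool_rot: [-180.0, 0.0, -175.5]
wrist_force: [0.5, 0.4, 0.4]
grip_width: 55.7
grasp_force: 0.0
```

Run:
```python
from h import *
s=get_state(); f=grab_frame('wrist'); print(s['t'],s['eef_pos'],s['wrist_force'],s['grip_width'])
e=s['eef_pos']
im=rectify(f,e[0]-35,e[0]+35,e[1]-35,e[1]+35,30,7,s); im=cv2.convertScaleAbs(im,alpha=1.3); cv2.circle(im,(245,245),147,(0,0,255),1)
cv2.imwrite('pics/s1.png',im)
for z in (29,30,31): print(fit(f,s,e[:2],21,z)[0])
```

```text
10.55 [567.4  -74.22 189.21] [0.52 0.41 0.36] 55.65723607728552
[ 95.37 567.9  -75.22  21.  ]
[ 92.86 567.4  -75.22  21.  ]
[ 93.96 566.9  -75.22  20.5 ]
```

View pics/s1.png

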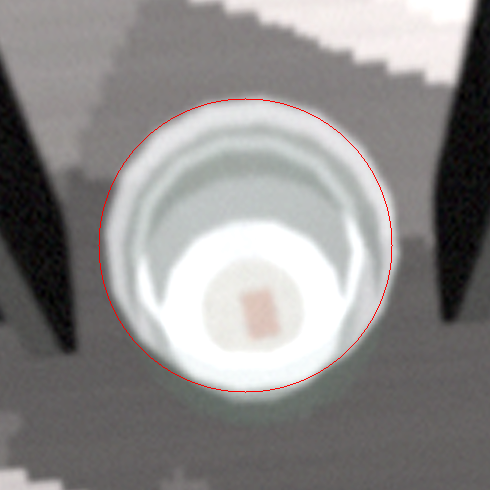

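The lid is seated level on the small dish, matching the 21 mm circle at z≈30. I'll regrip it lightly and slide it back along the shelf.

Call:
move_arm(deltas=[[0,0,0,0,-0.1],[0,0,0,0,0.2],[0,0,0,0,0.5],[0,0,0,0,1],[0,0,0,0,1],[0,0,0,0,1],[-2,0,0,0,1],[-4,0,0,0,1],[-5,0,0,0,1],[-6,0,0,0,1]])

```text
t: 11.6
eef_pos: [584.2, -73.0, 189.4]
tool_rot: [-180.0, -0.1, -175.5]
wrist_force: [-3.1, 0.6, 5.2]
grip_width: 41.1
grasp_force: 20.6
```

Call:
move_arm(deltas=[[-8,0,0,0,1],[-9,0,0,0,1],[-9,0,0,0,1],[-9,0,0,0,1],[-9,0,0,0,1],[-9,0,0,0,1],[-8,0,0,0,1],[-8,0,0,0,1],[-6,0,0,0,1],[-4,0,0,0,1]])

```text
t: 12.6
eef_pos: [663.4, -66.8, 189.4]
tool_rot: [-180.0, -0.0, -175.5]
wrist_force: [-3.6, 0.2, 7.1]
grip_width: 41.1
grasp_force: 20.7
```

Run:
```python
from h import *
s=get_state(); f=grab_frame('wrist'); print(s['t'],s['eef_pos'],s['wrist_force'],s['grip_width'])
e=s['eef_pos']
# lip inner edge: dark lip; profile along shelf x at lateral offsets, z=8 plane (foot) and 28 (top)
t=grab_frame('top'); a=np.radians(4.5); u=np.array([np.cos(a),np.sin(a)]); v=np.array([-u[1],u[0]])
for F,S,nm in((f,s,'w'),(t,None,'t')):
  for off in (-70,-50,50,70):
    d=np.arange(0,50,1.); P=e[:2]+d[:,None]*u+off*v
    g=cv2.cvtColor(F['color'],cv2.COLOR_RGB2GRAY)
    p=proj(F,np.c_[P,np.full(len(d),28.)],S).astype(np.float32)
    print(nm,off,cv2.remap(g,p[:,0],p[:,1],1).ravel()[::2])
```

```text
12.6 [663.4  -66.79 189.38] [-3.65  0.21  7.08] 41.07532770870868
w -70 [185 183 187 188 184 181 184 107  18  15  18  12  15  16  15  14  14  15
  17  17  20  18  20  21  20]
w -50 [102 102 103 138 131 120 113 104  53  16  17  15   8  14  17  14   9  16
  11  14  14  14  15  15  15]
w 50 [91 92 90 93 91 93 91 89 68 10 12 16 12 15 15 18 17 15 15 17 14 15 15 14
 11]
w 70 [121 118 125 158 192 196 195 158  21  16  20  15  18  14  13  15  11  12
  14  16  19  20  20  21  19]
t -70 [119 119 119 118 116 105  81  42  16  18  26  30  29  52  66  72  72  71
  55  37  28  39  70 106 107]
t -50 [18 13 14 16 17 19 19 19 19 22 27 31 38 47 57 64 69 72 74 74 74 74 74 74
 74]
t 50 [61 61 61 61 60 60 60 60 60 58 52 46 44 44 45 47 49 49 49 51 57 65 66 64
 62]
t 70 [62 63 63 63 62 62 62 62 60 59 60 62 62 58 50 42 43 43 44 47 49 49 49 54
 62]
```

Call:
move_arm(deltas=[[-1,0,0,0,1],[-1,0,0,0,1],[-1,0,0,0,1],[-0.5,0,0,0,1],[-0.5,0,0,0,1],[-0.5,0,0,0,1],[-0.5,0,0,0,1],[-0.5,0,0,0,1],[-0.5,0,0,0,1],[0,0,0,0,1]])

```text
t: 13.7
eef_pos: [668.8, -66.3, 189.4]
tool_rot: [180.0, -0.1, -175.5]
wrist_force: [-2.8, -0.7, 5.4]
grip_width: 41.0
grasp_force: 20.6
```

Call:
move_arm(deltas=[[-0.5,0,0,0,1],[-0.5,0,0,0,1],[-0.5,0,0,0,1],[-0.5,0,0,0,1],[0,0,0,0,1],[0,0,0,0,1],[0,0,0,0,1],[0,0,0,0,1],[0,0,0,0,1],[0,0,0,0,1]])

```text
t: 14.7
eef_pos: [670.7, -66.2, 189.4]
tool_rot: [-180.0, -0.0, -175.5]
wrist_force: [-3.9, 0.1, 6.1]
grip_width: 41.3
grasp_force: 20.6
```

Call:
move_arm(deltas=[[-0.5,0,0,0,1],[-0.5,0,0,0,1],[-0.5,0,0,0,1],[-0.5,0,0,0,1],[0,0,0,0,1],[0,0,0,0,1],[0,0,0,0,1],[0,0,0,0,1],[0,0,0,0,1],[0,0,0,0,1]])

```text
t: 15.7
eef_pos: [672.8, -66.0, 189.4]
tool_rot: [-180.0, -0.0, -175.5]
wrist_force: [-3.4, 0.5, 5.8]
grip_width: 41.2
grasp_force: 20.6
```

Call:
move_arm(deltas=[[-0.5,0,0,0,1],[-0.5,0,0,0,1],[-0.5,0,0,0,1],[-0.5,0,0,0,1],[0,0,0,0,1],[0,0,0,0,1],[0,0,0,0,1],[0,0,0,0,1],[0,0,0,0,1],[0,0,0,0,1]])

```text
t: 16.7
eef_pos: [674.8, -65.8, 189.4]
tool_rot: [180.0, -0.0, -175.5]
wrist_force: [-2.4, -0.9, 5.9]
grip_width: 41.2
grasp_force: 20.6
```

Call:
move_arm(deltas=[[-0.5,0,0,0,1],[-0.5,0,0,0,1],[-0.5,0,0,0,1],[-0.5,0,0,0,1],[0,0,0,0,1],[0,0,0,0,1],[0,0,0,0,1],[0,0,0,0,1],[0,0,0,0,1],[0,0,0,0,1]])

```text
t: 17.7
eef_pos: [676.7, -65.7, 189.4]
tool_rot: [180.0, -0.0, -175.5]
wrist_force: [-2.8, -0.3, 6.0]
grip_width: 40.7
grasp_force: 20.6
```

Run:
```python
from h import *
s=get_state(); f=grab_frame('wrist')
im=f['color'][200:400,200:460,::-1]; cv2.imwrite('pics/w3.png',cv2.convertScaleAbs(cv2.resize(im,None,fx=3,fy=3,interpolation=cv2.INTER_CUBIC),alpha=1.4))
e=s['eef_pos']; a=np.radians(4.5)
for d in (0,21,25): print(d,proj(f,[[e[0]+d*np.cos(a),e[1]+d*np.sin(a),z] for z in (8,16,28,30)],s)-[200,200])
```

```text
0 [[124.94  51.62]
 [125.01  58.24]
 [125.11  69.43]
 [125.13  71.46]]
21 [[124.84  82.66]
 [124.89  90.39]
 [124.98 103.36]
 [125.   105.7 ]]
25 [[124.82  88.29]
 [124.87  96.2 ]
 [124.96 109.46]
 [124.98 111.85]]
```

View pics/w3.png

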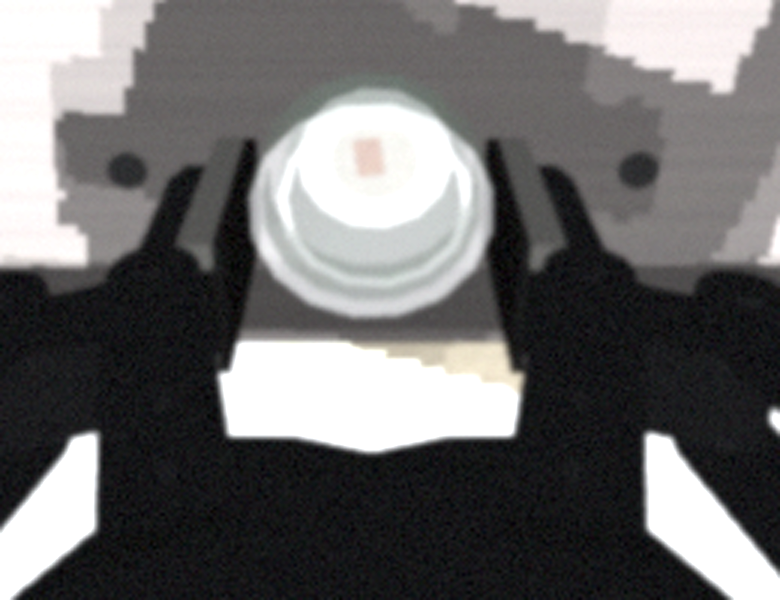

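The picture shows the seated lid between the fingers and the lip's foot line at crop row 265, so the lip is about 25 mm ahead of the lid centre. That leaves roughly 3.5–4 mm to go.

Call:
move_arm(deltas=[[-0.5,0,0,0,1],[-0.5,0,0,0,1],[-0.5,0,0,0,1],[-0.5,0,0,0,1],[-0.5,0,0,0,1],[-0.5,0,0,0,1],[0,0,0,0,1],[0,0,0,0,1],[0,0,0,0,1],[0,0,0,0,1]])

```text
t: 18.75
eef_pos: [679.7, -65.5, 189.4]
tool_rot: [-180.0, -0.0, -175.5]
wrist_force: [-3.4, -0.4, 6.5]
grip_width: 41.1
grasp_force: 20.6
```

Call:
move_arm(deltas=[[-0.5,0,0,0,1],[-0.5,0,0,0,1],[-0.5,0,0,0,1],[0,0,0,0,1],[0,0,0,0,1],[0,0,0,0,1],[0,0,0,0,1],[0,0,0,0,1],[0,0,0,0,1],[0,0,0,0,1]])

```text
t: 19.75
eef_pos: [681.0, -65.4, 189.4]
tool_rot: [180.0, -0.1, -175.5]
wrist_force: [-5.3, -0.1, 7.9]
grip_width: 41.1
grasp_force: 20.7
```

Call:
move_arm(deltas=[[-0.5,0,0,0,1],[-0.3,0,0,0,1],[0,0,0,0,1],[0,0,0,0,1],[0,0,0,0,1],[0,0,0,0,1],[0,0,0,0,1],[0,0,0,0,1],[0,0,0,0,1],[0,0,0,0,1]])

```text
t: 20.75
eef_pos: [681.4, -65.4, 189.3]
tool_rot: [180.0, -0.2, -175.5]
wrist_force: [-7.5, -0.3, 9.2]
grip_width: 40.8
grasp_force: 20.9
```

Contact with the lip is confirmed, since the TCP now lags the command and the force is rising. Releasing, going up, then over to the large lid.

Call:
move_arm(deltas=[[0,0,0,0,0.1],[0,0,0,0,-0.1],[0,0,0,0,-0.2],[0,0,0,0,-0.3],[0,0,0,0,-0.3],[0,0,0,0,-0.3],[0,0,-5,0,-0.3],[0,0,-15,0,-0.3],[0,0,-25,0,-0.5],[0,0,-26,0,-1]])

```text
t: 21.75
eef_pos: [682.3, -65.2, 261.8]
tool_rot: [180.0, -0.0, -175.5]
wrist_force: [0.8, -0.0, 0.5]
grip_width: 76.5
grasp_force: 0.0
```

Call:
move_arm(deltas=[[20,-10,0,0,-1],[38,-17,0,0,-1],[38,-17,0,0,-1],[38,-17,0,0,-1],[38,-17,0,0,-1],[38,-17,0,0,-1],[18,0,0,0,-1],[0,0,0,0,-1],[0,0,0,0,-1],[0,0,0,0,-1]])

```text
t: 22.75
eef_pos: [463.6, -177.8, 261.1]
tool_rot: [-179.9, 0.1, -175.5]
wrist_force: [0.5, -0.2, 0.1]
grip_width: 85.4
grasp_force: 0.0
```

Run:
```python
from h import *
s=get_state(); f=grab_frame('wrist'); print(s['t'],s['eef_pos'],s['wrist_force'],s['grip_width'])
for z in(22,):
  b=fit(f,s,(461,-179),31,z)[0]; print(b); b=fit(f,s,b[1:3],31,z)[0]; print(b,tooldelta(s,(b[1],b[2],z)))
```

```text
22.75 [ 463.6  -177.78  261.09] [ 0.49 -0.18  0.12] 85.3748058501527
[  59.29  462.5  -182.5    31.  ]
[  59.29  462.5  -182.5    31.  ] [  1.89  -4.34 239.09]
```

Call:
move_arm(deltas=[[1.9,-3.4,10,0,-1],[0,0,15,0,-1],[0,0,15,0,-1],[0,0,15,0,-1],[0,0,13,0,-1],[0,0,9,0,-1],[0,0,4,0,-1],[0,0,0,0,-1],[0,0,0,0,-0.6],[0,0,0,0,-0.4]])

```text
t: 23.8
eef_pos: [461.2, -181.5, 180.0]
tool_rot: [-179.9, 0.1, -175.5]
wrist_force: [-3.9, 2.2, 10.4]
grip_width: 61.6
grasp_force: 19.5
```

Call:
move_arm(deltas=[[0,0,0,0,-0.3],[0,0,0,0,0],[0,0,0,0,0.5],[0,0,0,0,1],[0,0,0,0,1],[0,0,0,0,1],[0,0,0,0,1],[0,0,0,0,1],[0,0,0,0,1],[0,0,0,0,1]])

```text
t: 24.8
eef_pos: [461.2, -181.5, 180.2]
tool_rot: [-179.9, 0.1, -175.5]
wrist_force: [-1.4, 1.2, 5.9]
grip_width: 61.8
grasp_force: 21.1
```

Call:
move_arm(deltas=[[0,0,-3,0,1],[0,0,-12,0,1],[0,0,-20,0,1],[0,0,-25,0,1],[-20,28,0,0,1],[-28,39,0,0,1],[-28,39,0,0,1],[-28,39,0,0,1],[-28,39,0,0,1],[-27,39,0,0,1]])

```text
t: 25.8
eef_pos: [602.8, 55.4, 240.3]
tool_rot: [-180.0, 0.1, -175.5]
wrist_force: [0.8, -0.7, 0.7]
grip_width: 61.2
grasp_force: 22.0
```

Call:
move_arm(deltas=[[0,0,8,0,1],[0,0,10,0,1],[0,0,10,0,1],[0,0,5,0,1],[0,0,0,0,1],[0,0,0,0,1],[0,0,0,0,1],[0,0,0,0,1],[0,0,0,0,1],[0,0,0,0,1]])

```text
t: 26.8
eef_pos: [602.0, 53.5, 206.5]
tool_rot: [-180.0, 0.0, -175.5]
wrist_force: [0.2, 1.1, -0.5]
grip_width: 61.2
grasp_force: 22.0
```

Run:
```python
from h import *
s=get_state(); f=grab_frame('wrist'); print(s['t'],s['eef_pos'],s['tool_rot'],s['wrist_force'],s['grip_width'])
c=(540,48.7)
for r in (27,25): print(fit(f,s,c,r,28)[0])
c=fit(f,s,c,27,28)[0][1:3]
e=s['eef_pos']
for z in (48,49,50):
    b,im=fit(f,s,e[:2],31,z); print('lid',z,b,tooldelta(s,(b[1],b[2],z)))
print(tooldelta(s,(c[0],c[1],28)))
P=[cv2.convertScaleAbs(rectify(f,q[0]-38,q[0]+38,q[1]-38,q[1]+38,z,5,s),alpha=1.3) for q,z in((c,28),(e[:2],49))]
for im in P: cv2.circle(im,(190,190),int(5*(27 if im is P[0] else 31)),(0,0,255),1)
cv2.imwrite('pics/cmp3.png',np.hstack(P))
```

```text
26.8 [602.01  53.47 206.45] [-180.      0.02 -175.52] [ 0.24  1.09 -0.49] 61.18802974744619
[ 78.21 541.    45.2   26.  ]
[ 99.74 540.5   46.2   25.  ]
lid 48 [ 84.69 603.51  52.47  31.  ] [ -1.35  -1.1  158.45]
lid 49 [ 85.41 603.01  52.47  30.5 ] [ -0.85  -1.06 157.45]
lid 50 [ 87.79 602.51  52.47  30.5 ] [ -0.35  -1.02 156.45]
[ 61.55  -3.46 178.43]
```

View pics/cmp3.png

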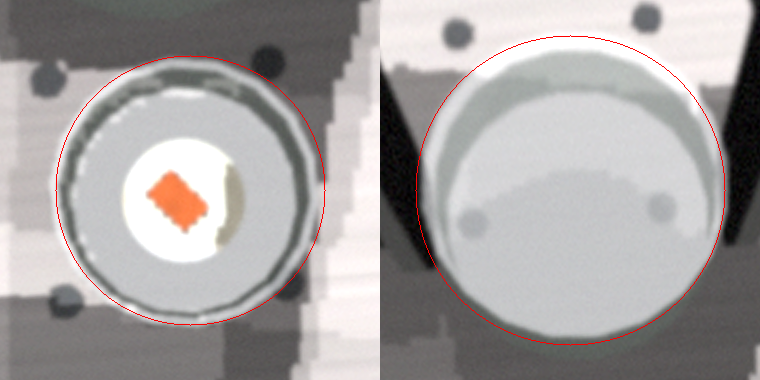

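Left panel: the dish rim matches the 27 mm circle centred at (190,190). Right panel: the held lid is centred at about (573,189). The relative shift in tool axes is about (62, -2.5) mm.

Call:
move_arm(deltas=[[12,-0.5,0,0,1],[17,-0.7,0,0,1],[17,-0.7,0,0,1],[12,-0.6,0,0,1],[4,0,0,0,1],[0,0,0,0,1],[0,0,4,0,1],[0,0,3,0,1],[0,0,3,0,1],[0,0,0,0,1]])

```text
t: 27.85
eef_pos: [540.2, 46.2, 195.4]
tool_rot: [180.0, -0.1, -175.5]
wrist_force: [0.6, 0.1, -0.5]
grip_width: 61.4
grasp_force: 22.0
```

Call:
move_arm(deltas=[[0,0,2,0,1],[0,0,2,0,1],[0,0,2,0,1],[0,0,1.5,0,1],[0,0,1,0,1],[0,0,0,0,1],[0,0,0,0,1],[0,0,0,0,1],[0,0,0,0,1],[0,0,0,0,1]])

```text
t: 28.85
eef_pos: [540.3, 46.1, 188.2]
tool_rot: [-180.0, -0.0, -175.5]
wrist_force: [-2.5, -0.6, 5.3]
grip_width: 61.2
grasp_force: 22.5
```

Call:
move_arm(deltas=[[0,0,0,0,-0.5],[0,0,0,0,-0.6],[0,0,0,0,-0.7],[0,0,0,0,-0.7],[0,0,0,0,-0.7],[0,0,0,0,-0.7],[0,0,0,0,-0.7],[0,0,0,0,-0.7],[0,0,0,0,-0.7],[0,0,0,0,-0.7]])

```text
t: 29.85
eef_pos: [540.3, 46.1, 187.7]
tool_rot: [-180.0, 0.0, -175.5]
wrist_force: [-0.5, 0.2, 0.1]
grip_width: 72.9
grasp_force: 0.0
```

Run:
```python
from h import *
s=get_state(); f=grab_frame('wrist'); print(s['t'],s['eef_pos'],s['wrist_force'],s['grip_width'])
e=s['eef_pos']
for z in (29,30,31,34): print(z,fit(f,s,e[:2],31,z)[0])
im=rectify(f,e[0]-42,e[0]+42,e[1]-42,e[1]+42,30,5,s); im=cv2.convertScaleAbs(im,alpha=1.2); cv2.circle(im,(210,210),155,(0,0,255),1)
cv2.imwrite('pics/s2.png',im)
```

```text
29.85 [540.31  46.13 187.69] [-0.52  0.21  0.1 ] 72.88374560918896
29 [ 87.7  542.31  45.13  31.  ]
30 [ 86.79 541.81  45.13  31.  ]
31 [ 88.13 541.31  45.13  30.5 ]
34 [ 87.34 539.31  45.13  30.  ]
```

View pics/s2.png

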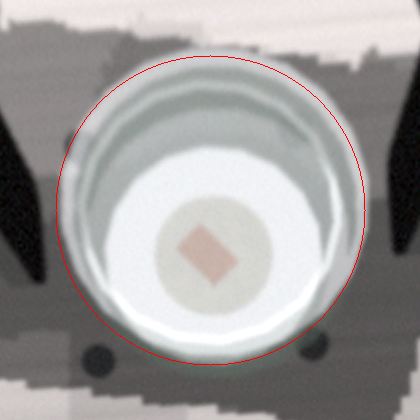

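The lid is seated on the large dish, matching the 31 mm circle at z≈30. Regripping and sliding about 121 mm back.

Call:
move_arm(deltas=[[0,0,0,0,-0.4],[0,0,0,0,0.2],[0,0,0,0,0.5],[0,0,0,0,1],[0,0,0,0,1],[0,0,0,0,1],[-2,0,0,0,1],[-4,0,0,0,1],[-6,0,0,0,1],[-8,0,0,0,1]])

```text
t: 30.9
eef_pos: [560.0, 47.7, 188.1]
tool_rot: [180.0, -0.1, -175.5]
wrist_force: [-3.7, -0.1, 6.1]
grip_width: 61.5
grasp_force: 21.1
```

Call:
move_arm(deltas=[[-9,0,0,0,1],[-10,0,0,0,1],[-10,0,0,0,1],[-10,0,0,0,1],[-10,0,0,0,1],[-10,0,0,0,1],[-10,0,0,0,1],[-9,0,0,0,1],[-8,0,0,0,1],[-5,0,0,0,1]])

```text
t: 31.9
eef_pos: [651.4, 54.8, 188.1]
tool_rot: [-180.0, -0.0, -175.5]
wrist_force: [-5.0, -0.7, 7.7]
grip_width: 61.5
grasp_force: 21.5
```

Call:
move_arm(deltas=[[-2,0,0,0,1],[-2,0,0,0,1],[-1.5,0,0,0,1],[-1,0,0,0,1],[0,0,0,0,1],[0,0,0,0,1],[0,0,0,0,1],[0,0,0,0,1],[0,0,0,0,1],[0,0,0,0,1]])

```text
t: 32.9
eef_pos: [657.4, 55.3, 188.2]
tool_rot: [-180.0, -0.0, -175.5]
wrist_force: [-2.4, -0.1, 6.0]
grip_width: 61.3
grasp_force: 21.4
```

Call:
move_arm(deltas=[[-0.5,0,0,0,1],[-0.5,0,0,0,1],[-0.5,0,0,0,1],[-0.5,0,0,0,1],[-0.5,0,0,0,1],[-0.5,0,0,0,1],[0,0,0,0,1],[0,0,0,0,1],[0,0,0,0,1],[0,0,0,0,1]])

```text
t: 33.9
eef_pos: [660.1, 55.5, 188.2]
tool_rot: [-180.0, -0.1, -175.5]
wrist_force: [-4.6, -0.9, 7.9]
grip_width: 61.6
grasp_force: 21.5
```

Call:
move_arm(deltas=[[-0.5,0,0,0,1],[-0.5,0,0,0,1],[0,0,0,0,1],[0,0,0,0,1],[0,0,0,0,1],[0,0,0,0,1],[0,0,0,0,1],[0,0,0,0,1],[0,0,0,0,1],[0,0,0,0,1]])

```text
t: 34.9
eef_pos: [660.6, 55.5, 188.1]
tool_rot: [-180.0, -0.2, -175.5]
wrist_force: [-8.1, -1.3, 9.8]
grip_width: 61.5
grasp_force: 21.8
```

Contact reached. Releasing and retreating for a check.

Call:
move_arm(deltas=[[0.3,0,0,0,1],[0,0,0,0,-0.5],[0,0,0,0,-0.7],[0,0,0,0,-0.8],[0,0,0,0,-0.8],[0,0,0,0,-0.8],[0,0,0,0,-0.8],[0,0,-5,0,-0.8],[0,0,-15,0,-0.8],[0,0,-25,0,-1]])

```text
t: 35.9
eef_pos: [660.4, 55.6, 232.3]
tool_rot: [180.0, -0.2, -175.5]
wrist_force: [0.2, 0.5, -0.0]
grip_width: 85.3
grasp_force: 0.0
```

Call:
move_arm(deltas=[[10,-15,-20,0,-1],[0,-25,-20,0,-1],[0,-25,-10,0,-1],[0,0,0,0,-1],[0,0,0,0,-1],[0,0,0,0,-1],[0,0,0,0,-1],[0,0,0,0,-1],[0,0,0,0,-1],[0,0,0,0,-1]])

```text
t: 36.9
eef_pos: [656.2, -9.6, 282.4]
tool_rot: [180.0, -0.0, -175.5]
wrist_force: [0.3, -0.4, 0.5]
grip_width: 85.2
grasp_force: 0.0
```

Run:
```python
from h import *
s=get_state(); f=grab_frame('wrist'); print(s['t'],s['eef_pos'],s['wrist_force'],s['grip_width'])
for c,r in(((660.7,55.5),31),((681.4,-65.4),21)):
    b=fit(f,s,c,r,30)[0]; print(b, b[1]*.99692+b[2]*.07846+b[3])
cv2.imwrite('pics/end.png',f['color'][:,:,::-1])
```

```text
36.9 [656.19  -9.62 282.42] [ 0.32 -0.38  0.48] 85.21760772620368
[ 42.21 661.2   54.5   31.  ] 694.4395740000001
[ 41.02 680.9  -66.4   21.  ] 694.593084
```

View pics/end.png

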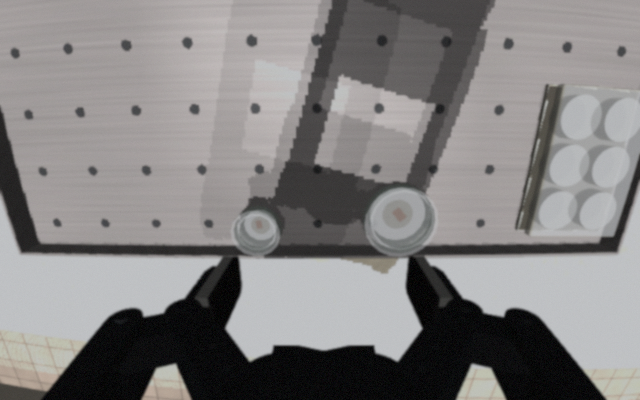

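Both covered dishes, at (257,231) and (400,220), stand against the rear lip (row ~247). Their rear edges agree to within 0.2 mm along the shelf's x. The arm is clear, so I'm handing in.

```bash
python3 -c "
from station import *
print(close_job())"
```

```text
the job is handed in; nothing more can be done
None
```

I handed the job in at about 37 s: both dishes wear their own lids and stand against the rear lip, and I did not touch the third lid, the well plate or the wash bottle; no verdict came back.

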